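# Load two round flasks into their warmers and start the heat

## Robot

A 6-joint arm with a two-finger parallel gripper is mounted at the origin on the work surface. World frame = base frame: x ahead of the robot, y to its left, z up, the work surface at z = 0. Lengths are in mm, angles in rad, forces in N, time in s.
With the tool pointing down it reaches from about 425 to 950 mm from the base axis. Payload 3.5 kg.
Tool frame: the origin (TCP) lies midway between the tips of the shut fingers; the grasp point (between the pads) lies 19 mm behind it (grasp_offset is the distance from the TCP to the grasp point, in mm); z points along the fingers, x is the direction in which the jaws open and shut, and the axes are right-handed (so a half turn about z gives the same grasp; the last joint's range is limited). The gripper opens to 85 mm and grips with 20 to 120 N. Pads are 22 mm wide; open, the fingers measure 114 mm over their backs; the gripper's body (76 mm by 85 mm) begins 54 mm behind the grasp point. The pads swing forward as they close: fully open they stand 13 mm farther back than shut.
Start: joints at [1.162, 0.286, 1.577, -0, 1.279, -0.15], TCP at [172.71, 652.516, 231.325] pointing down, gripper open.
Joint ranges: [-2.77, 2.77], [-0.9, 2.22], [0.21, 2.48], [-1.53, 4.67], [0.24, 2.81], [-2.84, 2.84]. Speed limits (rad/s): [2.79, 2.79, 3.14, 3.14, 3.14, 3.14].

## Interface

Orientations are given as a rotation vector (axis times angle).
In Python, from station import * gives the robot as it stands.
- The arm moves only by the tool apply_moves, never from a script. Its arguments are lists of equal length, an entry for each row: "translation": the shift along the tool's x, y, z in mm, a list of three; "rotation": the turn, a rotation vector about the tool's x, y, z in degrees, a list of three; "grip": the opening, from 0 (shut) to 1 (fully open). A call has 1 to 20 rows; each row shifts and turns the pose as measured when the row begins, along the tool's axes as they then stand; what a row does not reach is not made up. A row lasts 1/8 s, in which the tool goes at most 62.5 mm and 10.7 degrees, less where a joint would pass 70% of its speed; a pose out of reach is approached as far as the arm can. A call is refused whole if a number of a shift passes 62.5 or a number of a turn 10.7, either way. A call with a gripper value outside its range is refused whole. The fingers move at their own pace and stop on an object; the grip force is fixed at half the most. Time passes only in rows, so rows that do not move let the fingers close. It gives the time, the measured TCP pose, the force and the opening at its end, in the units of the state.
- sense(): the state, without advancing time (a new reading comes with each control period).
- grab_frame(name): name is "scene" or "top"; returns the picture (420x560x3 uint8, red, green, blue); there is no depth.
- calibration(name): a dict with "fov_y" (degrees; the focal length in pixels is half the picture's height over the tangent of half this angle, whatever the lens; pixels are square), "cx", "cy" (the principal point, pixels), "rvec" (rotation vector, rad) and "tvec" (3), from world to camera coordinates, as OpenCV has them. Camera axes: x right, y down, z forward; pixel columns grow to the right and rows downward; lengths in mm; the calibration is good to about 2 mm. A picture is of the moment at which its call begins. calibration takes no time and is no camera call.
- sign_off(): hands the job in, once; it reports no verdict.
The state is a dict: "t": time; "joints": joint angles; "qd": joint speeds; "tau": joint torques, N m; "eef_pos": TCP position; "ee_rot": TCP orientation; "wrist_force": force on the tool from outside, world axes, zero at the start; "torque": the same for the moment, N m; "width": finger opening in mm.
Only numpy, scipy, OpenCV 4.12 (cv2) and the standard library are available. Lean on these libraries where they do the work, as an engineer would, in place of code of your own. Each camera call takes 0.05 s, during which the arm holds its last target. There are 200 camera calls.

## Task

Lift the two capped round-bottom glass flasks off their cork rings and lower each one gently, without dropping or knocking it, into its flask warmer: the large flask into the wide warmer and the small flask into the narrow one, so that each sits upright on the seat at the bottom. When both are in and released, throw the lever of the control box fully over, away from the robot. Leave everything else on the bench where it is.

Things in the scene. Friction and masses are not known exactly. Their poses are not given: they have to be found in the camera images.
- large_flask: Large round-bottom amber glass flask: ball 76 mm in diameter, neck 26 mm, fixed grey cylindrical cap 36 mm in diameter, 36 mm tall; 150 mm tall in all, about 0.3 kg, bottom-weighted so that it rights itself. Origin: lowest point of the ball; z up along the neck (cap 114 to 150 mm above origin). Starts upright on one of the two 22 mm high cork rings, origin 15 mm above the table.
- small_flask: Small flask of the same kind: ball 58 mm in diameter, neck 26 mm, fixed grey cap 36 mm in diameter, 36 mm tall; 132 mm tall in all, about 0.2 kg. Origin: lowest point of the ball; z up along the neck (cap 96 to 132 mm above origin). Starts upright on the other cork ring, origin 12 mm above the table.
- wide_warmer: Fixed white upright pot, outer diameter 124 mm, on a round grey foot 132 mm in diameter, 30 mm high. Its well opens upward, 96 mm in diameter; rim 135 mm and floor 35 mm above the table; on the floor a rigid seat ring, 52 mm inner diameter, 15 mm tall. Seated on it, the large flask is on the axis, its origin 40 mm above the table. Origin on the axis at table height, z up.
- narrow_warmer: Like the wide warmer but outer diameter 100 mm on the same foot; well 74 mm in diameter (too narrow for the large flask), rim 115 mm and floor 35 mm above the table, seat ring 40 mm inner diameter, 12 mm tall. Seated on it, the small flask has its origin 39 mm above the table. Origin on the axis at table height, z up.
- control_box: White control box of the warmers, fixed, 90 x 120 x 55 mm tall, with the start lever mounted on top. Origin under its centre at table height; x points to the side the lever is thrown towards (away from the robot).
- start_lever (a joint): Start lever on top of the control box: 10 mm rod with a black ball 26 mm in diameter, its centre 80 mm from the pivot. Pivot: level axis along the box's y, over the box's centre, 77 mm above the table. 0 rad = leaning 0.5 rad to the box's -x (robot side), 0.5 = upright, 1.0 = stop on the +x side. Starts near 0; light friction (1 N at the ball); stays where left.
- start_lever_tip (a point): Centre of the lever's free end; moves with the lever.
- dish_stack: Bystander: a loose stack of four clear dishes, 90 mm in diameter, 56 mm tall; origin under its centre.
- medium_bottle: Bystander: a loose glass bottle, 72 mm in diameter, 140 mm tall; origin under its centre.
- beaker: Bystander: a loose glass beaker, 60 mm in diameter, 80 mm tall; origin under its centre.
- tip_box: Bystander: a loose grey box with clear lid, 120 x 82 x 66 mm tall; origin under its centre.
- wipes_pack: Bystander: a loose white pack, 110 x 90 x 35 mm tall; origin under its centre.

How it is judged:
By the outcome, as a careful person would: the job done as asked, in the order asked, and still so for the second after the job is handed in, with the robot touching nothing.
It also fails if it takes over 72 s, if anything falls off the work surface, if the arm or the gripper's body presses on something with over 40 N, if the wrist force passes 120 N, or if a joint passes its speed limit or range.

## Working session

There is one attempt and no reset: what is moved stays moved. The work goes in short steps, Python scripts to look and compute and a tool call to move; the robot and the scene stay as the last step left them, time stands still between calls to the robot, and variables do not carry over. Pictures are saved under pics/ and viewed, about 8 in all and at most 12, crops included, and the job is handed in when it is done.

Besides the shell and the picture viewer there is one more tool, called in YAML: its name, and indented under it one key for each argument. apply_moves: Moves the arm, as the interface text tells. Its arguments: {"type":"object","properties":{"translation":{"type":"array","items":{"type":"array","items":{"type":"number"}}},"rotation":{"type":"array","items":{"type":"array","items":{"type":"number"}}},"grip":{"type":"array","items":{"type":"number"}}},"required":["translation","rotation","grip"]}

```bash
mkdir -p pics
python3 - <<'E'
from station import *
import cv2
print(sense())
for n in("scene","top"):
    print(n,calibration(n)); cv2.imwrite(f"pics/{n}0.png",grab_frame(n)[:,:,::-1])
E
```

```text
{'t': 0.0, 'joints': array([ 1.16200678e+00,  2.87157225e-01,  1.57816119e+00,  3.47160931e-07,
        1.27857873e+00, -1.49989594e-01]), 'qd': array([-0.00094293,  0.00060532, -0.0009882 ,  0.00101204,  0.00065721,
        0.00051534]), 'tau': array([ 1.47498686e-03, -4.05982411e+01, -2.92624766e+01, -3.39497467e-05,
        5.98706290e-03,  7.56525338e-06]), 'eef_pos': array([172.45175369, 651.93203354, 229.96135462]), 'ee_rot': array([ 2.48863598,  1.91553395, -0.00316539]), 'wrist_force': array([-0.59771239,  0.223062  , -0.93854038]), 'torque': array([ 0.00861893, -0.07971584,  0.08516093]), 'width': 85.62126805043765}
scene {'fov_y': 48.429301291578234, 'cx': 273.0088687866954, 'cy': 205.99387547640694, 'rvec': array([ 2.26486852,  0.80441885, -0.29609637]), 'tvec': array([-425.99401426, -170.91588186, 1537.92881049])}
top {'fov_y': 45.90732889082409, 'cx': 283.3517922826722, 'cy': 209.34405542984385, 'rvec': array([ 2.14575999, -2.16753298,  0.10024103]), 'tvec': array([  25.08123344,  521.59749436, 1431.04439184])}
```

View pics/scene0.png

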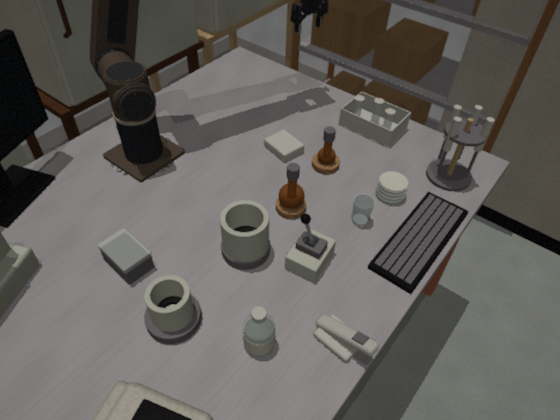

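View pics/top0.png

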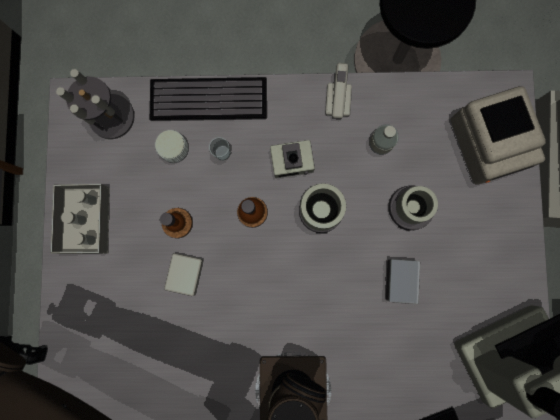

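Run:
```python
import cv2
a=cv2.imread("pics/top0.png")[120:290,140:450]; b=cv2.imread("pics/scene0.png")[115:345,135:405]
g=lambda i,s:cv2.convertScaleAbs(cv2.resize(i,None,fx=s,fy=s,interpolation=cv2.INTER_CUBIC),alpha=1.6,beta=15)
def grid(i,s,x0,y0):
    for x in range(0,i.shape[1],int(20*s)): cv2.putText(i,str(x0+int(x/s)),(x,8),0,.3,(0,255,255)); cv2.line(i,(x,10),(x,i.shape[0]),(90,200,90),1) 
    for y in range(0,i.shape[0],int(20*s)): cv2.putText(i,str(y0+int(y/s)),(0,y),0,.3,(0,255,255)); cv2.line(i,(0,y),(i.shape[1],y),(90,200,90),1)
    return i
cv2.imwrite("pics/t1.png",grid(g(a,2.5),2.5,140,120)); cv2.imwrite("pics/s1.png",grid(g(b,2.55),2.55,135,115))
```

```text
(no output)
```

View pics/t1.png

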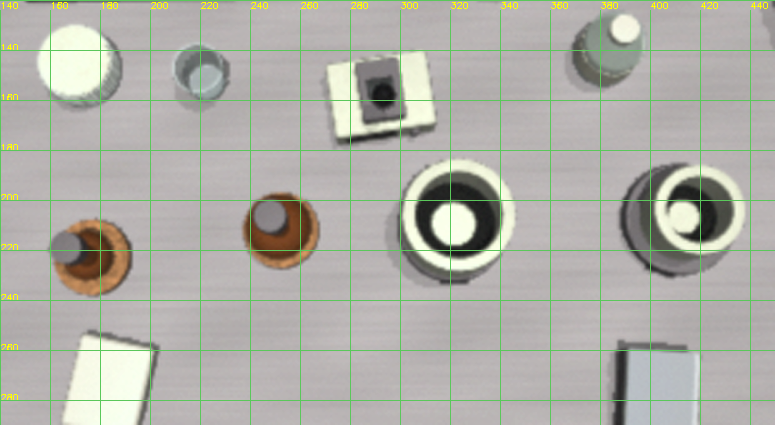

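View pics/s1.png

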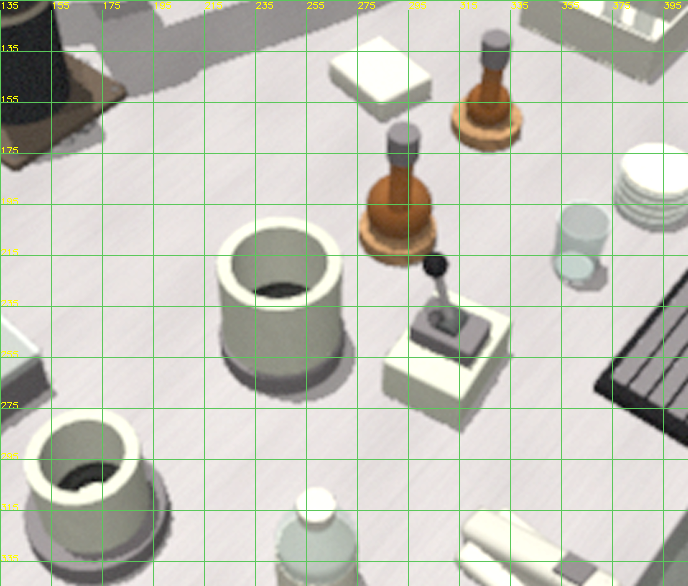

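```bash
cat > h.py <<'E'
import numpy as np,cv2
from station import *
from scipy.optimize import least_squares
def cam(n):
    c=calibration(n); f=210/np.tan(np.radians(c["fov_y"])/2)
    return np.array([[f,0,c["cx"]],[0,f,c["cy"]],[0,0,1]]),c["rvec"],c["tvec"]
def proj(n,P):
    K,r,t=cam(n); return cv2.projectPoints(np.asarray(P,float).reshape(-1,3),r,t,K,None)[0][:,0]
def atz(n,p,z):
    K,r,t=cam(n); return least_squares(lambda q:(proj(n,[*q,z])-p)[0],[600,0]).x
def tri(pt,ps):
    s=least_squares(lambda q:np.r_[(proj("top",q)-pt)[0],(proj("scene",q)-ps)[0]],[600,0,100]); return s.x,s.fun
E
python3 - <<'E'
from h import *
np.set_printoptions(precision=1,suppress=True)
T=lambda x,y:np.array([140+x/2.5,120+y/2.5]); S=lambda x,y:np.array([135+x/2.55,115+y/2.55])
# half pixel shift from cv2.resize centre convention
for n,z,a,b in[("large",165,T(270,216),S(404,133)),("small",144,T(66,247),S(496.5,39.5)),("wide",135,T(458,215),S(280.5,264)),("narrow",115,T(700,209.5),S(83,457)),("ball",147,T(383,93),S(435,264))]:
    a=a-.3;b=b-.3
    print(n,atz("top",a,z),atz("scene",b,z),*tri(a,b))
print([atz("top",T(*p)-.3,55) for p in[(327,66),(425,51),(436,125),(338,138)]])
E
```

```text
large [516.6 112.8] [521.2 112.7] [518.2 114.2 161.9] [-0.4 -0.5 -0.6  0.1]
small [487.6 336.7] [492.3 335. ] [488.8 338.4 140.1] [-0.3 -0.3 -0.4  0.1]
wide [518.9 -89.9] [524.9 -91.4] [520.7 -89.1 129.8] [-0.4 -0.4 -0.6  0.1]
narrow [ 524.4 -358.1] [ 528.9 -358.3] [ 525.9 -357.8  111.4] [-0.5 -0.4 -0.5  0. ]
ball [652.8  -9.6] [647.7  -3.7] [651.3  -9.5 154.5] [-0. -0. -0.  0.]
[array([706. ,  55.4]), array([722.5, -59.8]), array([634.2, -71.3]), array([620.2,  43.1])]
```

apply_moves:
  translation:
    - [0,0,0]
    - [0,0,0]
    - [-50,32,0]
    - [-50,32,0]
    - [-50,32,0]
    - [-50,32,0]
    - [-50,32,0]
    - [-50,32,0]
    - [-50,32,0]
    - [-50,32,0]
    - [-50,32,0]
    - [-50,32,0]
    - [0,0,0]
    - [0,0,0]
  rotation:
    - [0,0,-7.4]
    - [0,0,-7.4]
    - [0,0,0]
    - [0,0,0]
    - [0,0,0]
    - [0,0,0]
    - [0,0,0]
    - [0,0,0]
    - [0,0,0]
    - [0,0,0]
    - [0,0,0]
    - [0,0,0]
    - [0,0,0]
    - [0,0,0]
  grip: [1,1,1,1,1,1,1,1,1,1,1,1,1,1]

```text
t: 1.85
eef_pos: [503.2, 137.8, 224.3]
ee_rot: [2.209, 2.232, -0.017]
wrist_force: [-0.0, 0.7, -0.3]
width: 85.5
```

```bash
cat >> h.py <<'E'
from scipy.spatial.transform import Rotation as R
D=R.from_matrix(np.array([[0,1,0],[1,0,0],[0,0,-1.]]).T)
def to(*p):
    s=sense(); A=R.from_rotvec(s["ee_rot"]); print("pos",s["eef_pos"].round(1),"shift",A.inv().apply(np.array(p)-s["eef_pos"]).round(1),"turn",np.degrees((A.inv()*D).as_rotvec()).round(2),"j",s["joints"].round(2))
E
python3 - <<'E'
from h import *
to(519,113,185)
E
```

```text
pos [503.2 137.8 224.3] shift [-24.6  15.8  39.4] turn [-0.4   0.49  0.58] j [ 0.08 -0.04  1.95 -0.01  1.24 -1.5 ]
```

apply_moves:
  translation:
    - [-12,8,20]
    - [-12.5,8,19.5]
    - [0,0,0]
  rotation:
    - [-0.4,0.5,0.6]
    - [0,0,0]
    - [0,0,0]
  grip: [1,1,1]

```text
t: 2.22
eef_pos: [517.4, 116.9, 183.8]
ee_rot: [-2.214, -2.227, -0.001]
wrist_force: [-0.3, 1.0, -0.0]
width: 85.1
```

Run:
```python
from h import *
to(519,113,128)
a=grab_frame("top")[150:260,190:310,::-1];b=grab_frame("scene")[100:220,230:350,::-1]
g=lambda i:cv2.convertScaleAbs(cv2.resize(i,(400,400*i.shape[0]//i.shape[1]),interpolation=cv2.INTER_CUBIC),alpha=1.6,beta=15)
a,b=g(a),g(b);a=cv2.copyMakeBorder(a,0,b.shape[0]-a.shape[0],0,0,0)
cv2.imwrite("pics/c1.png",np.hstack([a,b]))
```

```text
pos [517.4 116.9 183.8] shift [-4.   1.6 55.8] turn [-0.03 -0.08  0.32] j [ 0.03  0.01  1.97  0.    1.16 -1.55]
```

View pics/c1.png

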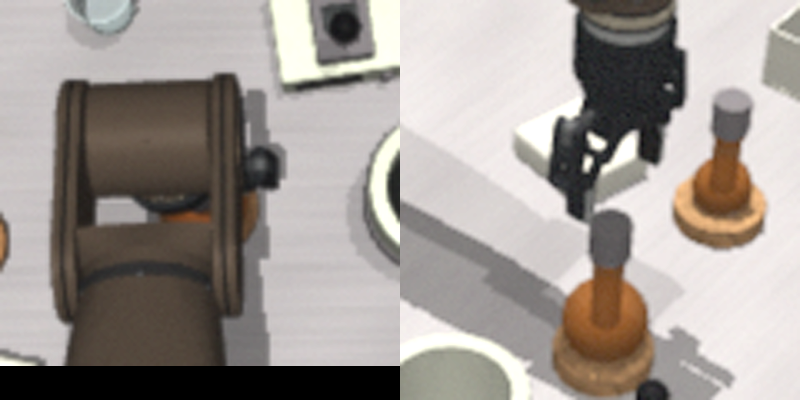

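Run:
```python
from h import *
for p in[(517.4,116.9,184),(517.4,160,184),(517.4,74,184),(517.4,160,197),(517.4,74,197),(519,113,165),(519,113,129)]:
    q=proj("scene",p)[0]; print(p,q.round(1),((q-[230,100])*400/120+[400,0]).round(0))
```

```text
(517.4, 116.9, 184) [293.3 160.1] [611. 200.]
(517.4, 160, 184) [302.8 152.2] [643. 174.]
(517.4, 74, 184) [283.5 168.4] [578. 228.]
(517.4, 160, 197) [303.1 148.5] [644. 162.]
(517.4, 74, 197) [283.6 164.7] [579. 216.]
(519, 113, 165) [292.5 166.4] [608. 221.]
(519, 113, 129) [291.9 176.2] [606. 254.]
```

apply_moves:
  translation:
    - [-4,1.5,20]
    - [0,0,20]
    - [0,0,15]
    - [0,0,5]
    - [0,0,0]
  rotation:
    - [0,0,0.3]
    - [0,0,0]
    - [0,0,0]
    - [0,0,0]
    - [0,0,0]
  grip: [1,1,1,1,1]

```text
t: 2.95
eef_pos: [522.0, 117.8, 130.0]
ee_rot: [2.209, 2.224, 0.017]
wrist_force: [0.9, 0.1, 0.2]
width: 85.0
```

```bash
python3 -c "
from h import *
to(519,113,124)"
```

```text
pos [522.  117.8 130. ] shift [-4.8 -3.1  5.9] turn [ 0.72 -0.15  0.39] j [ 0.03  0.08  2.01  0.    1.04 -1.55]
```

apply_moves:
  translation:
    - [-5,-3,6]
    - [0,0,0]
    - [0,0,0]
  rotation:
    - [0.7,-0.2,0.4]
    - [0,0,0]
    - [0,0,0]
  grip: [1,1,1]

```text
t: 3.32
eef_pos: [519.9, 112.4, 125.1]
ee_rot: [2.221, 2.219, 0.001]
wrist_force: [-0.1, -0.3, 0.5]
width: 85.2
```

```bash
python3 -c "
from h import *
to(519,113,124)"
```

```text
pos [519.9 112.4 125.1] shift [ 0.6 -0.9  1.1] turn [ 0.14  0.06 -0.04] j [ 0.02  0.09  2.01 -0.    1.04 -1.55]
```

Close, watching the force.

apply_moves:
  translation:
    - [0,0,0]
    - [0,0,0]
    - [0,0,0]
    - [0,0,0]
    - [0,0,0]
    - [0,0,0]
    - [0,0,0]
    - [0,0,0]
  rotation:
    - [0,0,0]
    - [0,0,0]
    - [0,0,0]
    - [0,0,0]
    - [0,0,0]
    - [0,0,0]
    - [0,0,0]
    - [0,0,0]
  grip: [0.7,0.6,0.5,0.45,0.4,0.3,0.2,0]

```text
t: 4.32
eef_pos: [520.3, 113.2, 126.0]
ee_rot: [2.221, 2.219, 0.005]
wrist_force: [-0.1, 0.9, 0.5]
width: 35.0
```

```bash
python3 -c "
from h import *
to(519,113,124)"
```

```text
pos [520.3 113.2 126. ] shift [-0.2 -1.3  2. ] turn [ 0.21 -0.04 -0.07] j [ 0.02  0.09  2.01  0.    1.04 -1.55]
```

apply_moves:
  translation:
    - [0,0,-8]
    - [0,0,-15]
    - [0,0,-25]
    - [0,0,-30]
    - [0,0,-30]
    - [0,0,-30]
    - [0,0,-15]
    - [0,0,0]
    - [0,0,0]
  rotation:
    - [0,0,0]
    - [0,0,0]
    - [0,0,0]
    - [0,0,0]
    - [0,0,0]
    - [0,0,0]
    - [0,0,0]
    - [0,0,0]
    - [0,0,0]
  grip: [0,0,0,0,0,0,0,0,0]

```text
t: 5.45
eef_pos: [516.1, 111.6, 281.5]
ee_rot: [-2.221, -2.219, 0.011]
wrist_force: [0.2, 0.7, -4.2]
width: 34.9
```

```bash
python3 -c "
from h import *
to(522,-90,280)"
```

```text
pos [516.1 111.6 281.5] shift [-201.6    6.1    2.1] turn [-0.39  0.2  -0.06] j [ 0.02 -0.07  1.88 -0.    1.35 -1.55]
```

apply_moves:
  translation:
    - [-12,2,0]
    - [-25,2,0]
    - [-30,2,0]
    - [-30,0,0]
    - [-30,0,0]
    - [-30,0,0]
    - [-25,0,0]
    - [-12,0,0]
    - [0,0,0]
    - [0,0,0]
  rotation:
    - [-0.4,0.2,0]
    - [0,0,0]
    - [0,0,0]
    - [0,0,0]
    - [0,0,0]
    - [0,0,0]
    - [0,0,0]
    - [0,0,0]
    - [0,0,0]
    - [0,0,0]
  grip: [0,0,0,0,0,0,0,0,0,0]

```text
t: 6.7
eef_pos: [516.9, -92.5, 268.7]
ee_rot: [-2.213, -2.208, 0.018]
wrist_force: [-0.6, 0.1, -3.7]
width: 35.1
```

```bash
python3 -c "
from h import *
to(522.5,-90,280)"
```

```text
pos [516.9 -92.5 268.7] shift [  2.5   5.4 -11.4] turn [-1.07 -0.15 -0.12] j [-0.37 -0.06  1.89 -0.    1.33 -1.94]
```

apply_moves:
  translation:
    - [2.5,5.5,0]
    - [0,0,0]
    - [0,0,0]
  rotation:
    - [-1.1,-0.2,0]
    - [0,0,0]
    - [0,0,0]
  grip: [0,0,0]

```text
t: 7.08
eef_pos: [522.9, -87.7, 268.6]
ee_rot: [2.219, 2.221, 0.002]
wrist_force: [0.3, 0.9, -3.7]
width: 34.7
```

Run:
```python
from h import *
to(522.5,-90,245)
a=grab_frame("top")[150:260,265:385,::-1];b=grab_frame("scene")[130:270,180:320,::-1]
g=lambda i:cv2.convertScaleAbs(cv2.resize(i,(400,400*i.shape[0]//i.shape[1]),interpolation=cv2.INTER_CUBIC),alpha=1.6,beta=15)
a,b=g(a),g(b);a=cv2.copyMakeBorder(a,0,b.shape[0]-a.shape[0],0,0,0)
cv2.imwrite("pics/c2.png",np.hstack([a,b]))
s=sense()["eef_pos"]
for z in (s[2]-111,s[2]-111+38): q=proj("scene",(s[0],s[1],z))[0];print(((q-[180,130])*400/140+[400,0]).round(0))
```

```text
pos [522.9 -87.7 268.6] shift [-2.3 -0.5 23.6] turn [0.11 0.02 0.05] j [-0.36 -0.06  1.89  0.    1.31 -1.93]
[585. 231.]
[584. 201.]
```

View pics/c2.png

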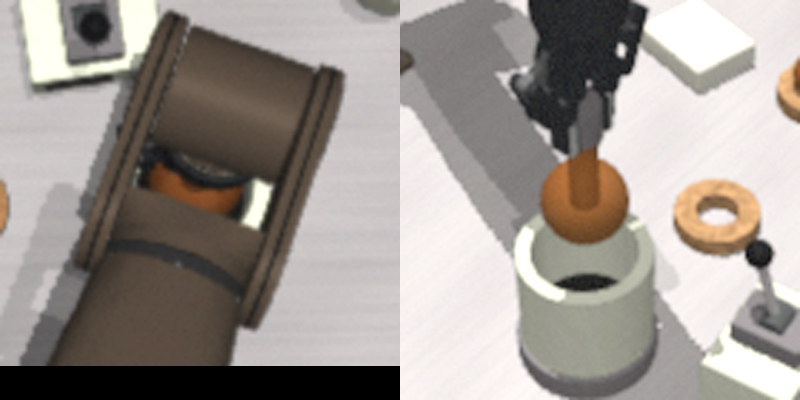

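apply_moves:
  translation:
    - [-2.3,-0.5,10]
    - [0,0,12]
    - [0,0,10]
    - [0,0,0]
  rotation:
    - [0,0,0]
    - [0,0,0]
    - [0,0,0]
    - [0,0,0]
  grip: [0,0,0,0]

```text
t: 7.68
eef_pos: [521.7, -90.3, 233.1]
ee_rot: [-2.221, -2.221, -0.0]
wrist_force: [-0.6, 1.2, -3.7]
width: 34.7
```

```bash
python3 -c "
from h import *
to(522.5,-90,156)"
```

```text
pos [521.7 -90.3 233.1] shift [ 0.2  0.8 77.1] turn [-0.01 -0.02  0.02] j [-0.36 -0.04  1.93  0.    1.25 -1.93]
```

apply_moves:
  translation:
    - [0,0.5,12]
    - [0,0,12]
    - [0,0,12]
    - [0,0,12]
    - [0,0,10]
    - [0,0,0]
  rotation:
    - [0,0,0]
    - [0,0,0]
    - [0,0,0]
    - [0,0,0]
    - [0,0,0]
    - [0,0,0]
  grip: [0,0,0,0,0,0]

```text
t: 8.43
eef_pos: [522.1, -90.2, 170.5]
ee_rot: [-2.22, -2.221, 0.0]
wrist_force: [0.1, 0.7, -3.8]
width: 34.8
```

```bash
python3 -c "
from h import *
to(522.5,-90,151)"
```

```text
pos [522.1 -90.2 170.5] shift [ 0.2  0.4 19.5] turn [-0.06 -0.04  0.01] j [-0.36  0.03  1.99  0.    1.13 -1.93]
```

apply_moves:
  translation:
    - [0,0.5,6]
    - [0,0,4]
    - [0,0,3]
    - [0,0,0]
  rotation:
    - [0,0,0]
    - [0,0,0]
    - [0,0,0]
    - [0,0,0]
  grip: [0,0,0,0]

```text
t: 8.93
eef_pos: [523.5, -90.5, 157.9]
ee_rot: [2.22, 2.221, 0.001]
wrist_force: [-1.0, 0.9, -4.5]
width: 34.4
```

apply_moves:
  translation:
    - [0,0,2]
    - [0,0,0]
  rotation:
    - [0,0,0]
    - [0,0,0]
  grip: [0,0]

```text
t: 9.18
eef_pos: [523.7, -90.6, 156.1]
ee_rot: [2.22, 2.22, 0.002]
wrist_force: [0.4, 0.2, -3.8]
width: 34.7
```

apply_moves:
  translation:
    - [0,0,1.5]
    - [0,0,0]
  rotation:
    - [0,0,0]
    - [0,0,0]
  grip: [0,0]

```text
t: 9.43
eef_pos: [523.8, -90.7, 154.7]
ee_rot: [2.22, 2.22, 0.002]
wrist_force: [-0.6, -0.4, -3.0]
width: 34.6
```

apply_moves:
  translation:
    - [-0.0,-1,1.5]
    - [0,0,0]
  rotation:
    - [0,0,0]
    - [0,0,0]
  grip: [0,0]

```text
t: 9.68
eef_pos: [522.8, -90.7, 153.1]
ee_rot: [2.22, 2.22, 0.002]
wrist_force: [-0.9, 0.1, -3.6]
width: 34.9
```

apply_moves:
  translation:
    - [0,0,1.5]
    - [0,0,0]
  rotation:
    - [0,0,0]
    - [0,0,0]
  grip: [0,0]

```text
t: 9.93
eef_pos: [522.8, -90.7, 151.6]
ee_rot: [2.22, 2.22, 0.002]
wrist_force: [-0.6, 0.5, -4.7]
width: 34.8
```

apply_moves:
  translation:
    - [0,0,1]
    - [0,0,0]
  rotation:
    - [0,0,0]
    - [0,0,0]
  grip: [0,0]

```text
t: 10.18
eef_pos: [523.0, -90.7, 151.0]
ee_rot: [2.219, 2.22, 0.003]
wrist_force: [0.0, -0.5, -2.5]
width: 34.7
```

apply_moves:
  translation:
    - [0,0,1]
    - [0,0,0]
  rotation:
    - [0,0,0]
    - [0,0,0]
  grip: [0,0]

```text
t: 10.42
eef_pos: [523.2, -90.7, 150.9]
ee_rot: [2.219, 2.22, 0.003]
wrist_force: [-0.7, 1.5, -1.8]
width: 35.0
```

apply_moves:
  translation:
    - [0,0,1]
    - [0,0,0]
  rotation:
    - [0,0,0]
    - [0,0,0]
  grip: [0,0]

```text
t: 10.68
eef_pos: [523.4, -90.7, 150.9]
ee_rot: [2.219, 2.22, 0.003]
wrist_force: [-2.0, 0.4, -0.1]
width: 34.9
```

apply_moves:
  translation:
    - [0,0,0]
    - [0,0,0]
    - [0,0,0]
    - [0,0,0]
    - [0,0,0]
    - [0,0,0]
    - [0,0,0]
    - [0,0,0]
    - [0,0,0]
  rotation:
    - [0,0,0]
    - [0,0,0]
    - [0,0,0]
    - [0,0,0]
    - [0,0,0]
    - [0,0,0]
    - [0,0,0]
    - [0,0,0]
    - [0,0,0]
  grip: [0.43,0.46,0.5,0.6,0.7,0.8,0.9,1,1]

```text
t: 11.8
eef_pos: [525.1, -91.5, 151.8]
ee_rot: [2.216, 2.216, 0.006]
wrist_force: [1.2, -0.1, -0.5]
width: 85.4
```

apply_moves:
  translation:
    - [0,0,-10]
    - [0,0,-25]
    - [0,0,-30]
    - [0,0,-30]
    - [0,0,0]
  rotation:
    - [0,0,0]
    - [0,0,0]
    - [0,0,0]
    - [0,0,0]
    - [0,0,0]
  grip: [1,1,1,1,1]

```text
t: 12.42
eef_pos: [524.5, -91.3, 252.1]
ee_rot: [2.214, 2.215, 0.007]
wrist_force: [0.7, 0.8, -0.2]
width: 85.5
```

```bash
python3 -c "
from h import *
to(490,336,240)"
```

```text
pos [524.5 -91.3 252.1] shift [427.4 -34.5  10.3] turn [0.57 0.19 0.02] j [-0.36 -0.05  1.91  0.    1.27 -1.93]
```

apply_moves:
  translation:
    - [42,-3.4,0]
    - [42,-3.4,0]
    - [42,-3.4,0]
    - [42,-3.4,0]
    - [42,-3.4,0]
    - [42,-3.4,0]
    - [42,-3.4,0]
    - [42,-3.4,0]
    - [42,-3.4,0]
    - [42,-3.4,0]
    - [0,0,0]
    - [0,0,0]
  rotation:
    - [0.6,0.2,0]
    - [0,0,0]
    - [0,0,0]
    - [0,0,0]
    - [0,0,0]
    - [0,0,0]
    - [0,0,0]
    - [0,0,0]
    - [0,0,0]
    - [0,0,0]
    - [0,0,0]
    - [0,0,0]
  grip: [1,1,1,1,1,1,1,1,1,1,1,1]

```text
t: 13.92
eef_pos: [484.2, 339.7, 238.5]
ee_rot: [-2.217, -2.212, 0.025]
wrist_force: [-0.0, -0.1, -0.8]
width: 85.7
```

Run:
```python
from h import *
to(490,336,175)
a=grab_frame("top")[120:260,150:340,::-1];b=grab_frame("scene")[80:280,180:380,::-1]
g=lambda i:cv2.convertScaleAbs(cv2.resize(i,(400,400*i.shape[0]//i.shape[1]),interpolation=cv2.INTER_CUBIC),alpha=1.6,beta=15)
a,b=g(a),g(b);a=cv2.copyMakeBorder(a,0,b.shape[0]-a.shape[0],0,0,0)
cv2.imwrite("pics/c3.png",np.hstack([a,b]))
```

```text
pos [484.2 339.7 238.5] shift [-3.4  7.  63.4] turn [-1.04  0.26 -0.14] j [ 0.44  0.11  1.77  0.    1.28 -1.13]
```

View pics/c3.png

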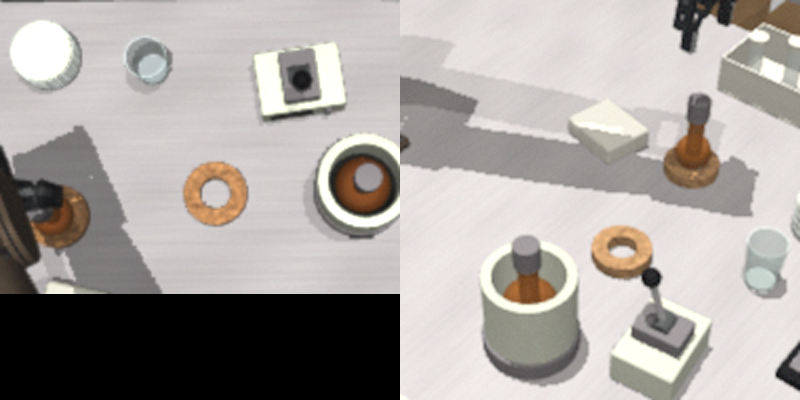

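apply_moves:
  translation:
    - [-3.5,7,30]
    - [0,0,33]
    - [0,0,0]
    - [0,0,0]
  rotation:
    - [-1,0.3,-0.1]
    - [0,0,0]
    - [0,0,0]
    - [0,0,0]
  grip: [1,1,1,1]

```text
t: 14.52
eef_pos: [493.5, 332.0, 177.1]
ee_rot: [2.229, 2.212, 0.007]
wrist_force: [0.0, -0.1, -0.1]
width: 85.0
```

```bash
python3 -c "
from h import *
to(490,336,125)"
```

```text
pos [493.5 332.  177.1] shift [ 3.8 -3.8 52.1] turn [ 0.25 -0.14 -0.44] j [ 0.42  0.16  1.83  0.    1.15 -1.14]
```

apply_moves:
  translation:
    - [4,-4,25]
    - [0,0,22]
    - [0,0,20]
    - [0,0,0]
    - [0,0,0]
  rotation:
    - [0.2,0,-0.4]
    - [0,0,0]
    - [0,0,0]
    - [0,0,0]
    - [0,0,0]
  grip: [1,1,1,1,1]

```text
t: 15.15
eef_pos: [495.1, 337.5, 117.1]
ee_rot: [2.221, 2.216, 0.024]
wrist_force: [-0.1, 0.2, 0.5]
width: 85.7
```

```bash
python3 -c "
from h import *
to(490,336,104)"
```

```text
pos [495.1 337.5 117.1] shift [-1.6 -5.3 13. ] turn [ 0.79 -0.47 -0.12] j [ 0.43  0.23  1.86  0.    1.03 -1.14]
```

apply_moves:
  translation:
    - [-1.5,-5.5,12]
    - [0,0,0]
    - [0,0,0]
  rotation:
    - [0.8,-0.5,0]
    - [0,0,0]
    - [0,0,0]
  grip: [1,1,1]

```text
t: 15.52
eef_pos: [490.4, 336.5, 106.1]
ee_rot: [2.223, 2.218, 0.002]
wrist_force: [-0.5, 0.1, 0.6]
width: 85.0
```

```bash
python3 -c "
from h import *
to(490,336,104)"
```

```text
pos [490.4 336.5 106.1] shift [-0.5 -0.4  2.1] turn [ 0.08 -0.01 -0.12] j [ 0.43  0.24  1.87 -0.    1.02 -1.14]
```

apply_moves:
  translation:
    - [0,0,1.5]
    - [0,0,0]
    - [0,0,0]
    - [0,0,0]
    - [0,0,0]
    - [0,0,0]
    - [0,0,0]
    - [0,0,0]
  rotation:
    - [0,0,0]
    - [0,0,0]
    - [0,0,0]
    - [0,0,0]
    - [0,0,0]
    - [0,0,0]
    - [0,0,0]
    - [0,0,0]
  grip: [0.7,0.6,0.5,0.45,0.4,0.3,0.2,0]

```text
t: 16.52
eef_pos: [490.8, 337.6, 105.3]
ee_rot: [2.224, 2.219, 0.006]
wrist_force: [-0.0, 1.5, 0.3]
width: 34.7
```

apply_moves:
  translation:
    - [0,0,-8]
    - [0,0,-15]
    - [0,0,-25]
    - [0,0,-30]
    - [0,0,-30]
    - [0,0,-30]
    - [0,0,-30]
    - [0,0,-30]
    - [0,0,-10]
    - [0,0,0]
    - [0,0,0]
  rotation:
    - [0,0,0]
    - [0,0,0]
    - [0,0,0]
    - [0,0,0]
    - [0,0,0]
    - [0,0,0]
    - [0,0,0]
    - [0,0,0]
    - [0,0,0]
    - [0,0,0]
    - [0,0,0]
  grip: [0,0,0,0,0,0,0,0,0,0,0]

```text
t: 17.9
eef_pos: [488.0, 333.9, 322.4]
ee_rot: [2.222, 2.217, -0.007]
wrist_force: [0.4, -0.4, -2.0]
width: 35.1
```

```bash
python3 -c "
from h import *
to(500,150,325)"
```

```text
pos [488.  333.9 322.4] shift [-183.9   12.4   -1.6] turn [-0.05  0.29 -0.14] j [ 0.43  0.05  1.68 -0.    1.41 -1.14]
```

apply_moves:
  translation:
    - [-15,1,-1]
    - [-30,2,-1.5]
    - [-30,2,-1.5]
    - [-30,2,-1.5]
    - [-30,2,-1.5]
    - [-30,2,-1.5]
    - [-25,2,-1]
    - [0,0,0]
  rotation:
    - [0,0.3,0]
    - [0,0,0]
    - [0,0,0]
    - [0,0,0]
    - [0,0,0]
    - [0,0,0]
    - [0,0,0]
    - [0,0,0]
  grip: [0,0,0,0,0,0,0,0]

```text
t: 18.9
eef_pos: [496.9, 131.2, 322.0]
ee_rot: [-2.22, -2.211, 0.028]
wrist_force: [-0.0, -0.0, -1.5]
width: 34.9
```

```bash
python3 -c "
from h import *
to(526,-358,322)"
```

```text
pos [496.9 131.2 322. ] shift [-489.    31.1    2.8] turn [-1.04  0.39 -0.24] j [ 0.06 -0.12  1.85 -0.01  1.43 -1.5 ]
```

apply_moves:
  translation:
    - [-20,2,-1]
    - [-35,2,-2]
    - [-35,2,-2]
    - [-35,2,-2]
    - [-35,2,-2]
    - [-35,2,-2]
    - [-35,2,-2]
    - [-35,2,-2]
    - [-35,2,-2]
    - [-35,2,-2]
    - [-35,2,-2]
    - [-35,2,-2]
    - [-30,2,-2]
    - [-30,2,-2]
    - [-20,2,-1]
    - [0,0,0]
    - [0,0,0]
  rotation:
    - [-1,0.4,-0.2]
    - [0,0,0]
    - [0,0,0]
    - [0,0,0]
    - [0,0,0]
    - [0,0,0]
    - [0,0,0]
    - [0,0,0]
    - [0,0,0]
    - [0,0,0]
    - [0,0,0]
    - [0,0,0]
    - [0,0,0]
    - [0,0,0]
    - [0,0,0]
    - [0,0,0]
    - [0,0,0]
  grip: [0,0,0,0,0,0,0,0,0,0,0,0,0,0,0,0,0]

```text
t: 21.02
eef_pos: [525.2, -360.9, 332.6]
ee_rot: [-2.194, -2.212, -0.001]
wrist_force: [1.0, -0.7, -2.5]
width: 34.5
```

```bash
python3 -c "
from h import *
to(526.5,-358,240)"
```

```text
pos [ 525.2 -360.9  332.6] shift [ 1.1  2.9 92.6] turn [-1.03 -1.09  0.45] j [-0.76  0.16  1.54  0.    1.46 -2.34]
```

apply_moves:
  translation:
    - [1,3,15]
    - [0,0,25]
    - [0,0,25]
    - [0,0,20]
    - [0,0,0]
    - [0,0,0]
  rotation:
    - [-1,-1.1,0.4]
    - [0,0,0]
    - [0,0,0]
    - [0,0,0]
    - [0,0,0]
    - [0,0,0]
  grip: [0,0,0,0,0,0]

```text
t: 21.78
eef_pos: [529.8, -353.7, 248.0]
ee_rot: [2.211, 2.227, 0.002]
wrist_force: [-0.8, -0.2, -2.5]
width: 34.9
```

```bash
python3 -c "
from h import *
to(526.5,-358,235)"
```

```text
pos [ 529.8 -353.7  248. ] shift [-4.3 -3.4 13. ] turn [0.19 0.06 0.4 ] j [-0.75  0.19  1.66  0.    1.29 -2.33]
```

apply_moves:
  translation:
    - [-4.3,-3.4,12]
    - [0,0,0]
    - [0,0,0]
  rotation:
    - [0.2,0,0.4]
    - [0,0,0]
    - [0,0,0]
  grip: [0,0,0]

```text
t: 22.15
eef_pos: [527.0, -359.2, 237.6]
ee_rot: [2.219, 2.218, -0.002]
wrist_force: [0.4, 0.1, -1.8]
width: 35.1
```

Run:
```python
from h import *
to(526.5,-358,132.3)
a=grab_frame("top")[150:260,360:480,::-1];b=grab_frame("scene")[200:345,100:245,::-1]
g=lambda i:cv2.convertScaleAbs(cv2.resize(i,(400,400*i.shape[0]//i.shape[1]),interpolation=cv2.INTER_CUBIC),alpha=1.6,beta=15)
a,b=g(a),g(b);a=cv2.copyMakeBorder(a,0,b.shape[0]-a.shape[0],0,0,0)
cv2.imwrite("pics/c4.png",np.hstack([a,b]))
s=sense()["eef_pos"]
for p in ([s[0],s[1],s[2]-93.3+29],[526.5,-358,115]): q=proj("scene",p)[0];print(((q-[100,200])*400/145+[400,0]).round(0))
```

```text
pos [ 527.  -359.2  237.6] shift [  1.6  -0.7 105.3] turn [ 0.13  0.22 -0.04] j [-0.76  0.2   1.67 -0.    1.27 -2.33]
[572. 217.]
[584. 257.]
```

View pics/c4.png

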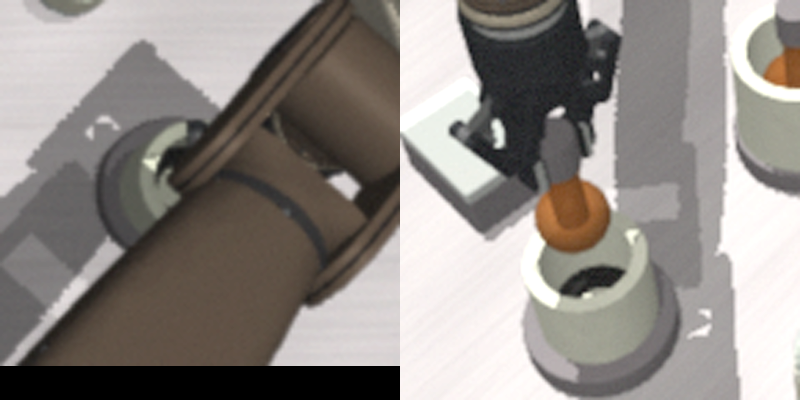

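apply_moves:
  translation:
    - [1.5,-0.7,12]
    - [0,0,12]
    - [0,0,10]
    - [0,0,0]
  rotation:
    - [0.1,0.2,0]
    - [0,0,0]
    - [0,0,0]
    - [0,0,0]
  grip: [0,0,0,0]

```text
t: 22.75
eef_pos: [525.8, -357.0, 200.0]
ee_rot: [-2.221, -2.22, -0.0]
wrist_force: [0.1, 0.4, -1.6]
width: 34.6
```

```bash
python3 -c "
from h import *
to(526.5,-358,132.3)"
```

```text
pos [ 525.8 -357.   200. ] shift [-1.1  0.8 67.7] turn [-0.07 -0.09 -0.03] j [-0.76  0.23  1.71  0.    1.21 -2.33]
```

apply_moves:
  translation:
    - [-1,1,12]
    - [0,0,12]
    - [0,0,12]
    - [0,0,10]
    - [0,0,0]
  rotation:
    - [0,0,0]
    - [0,0,0]
    - [0,0,0]
    - [0,0,0]
    - [0,0,0]
  grip: [0,0,0,0,0]

```text
t: 23.38
eef_pos: [526.7, -357.9, 150.2]
ee_rot: [-2.22, -2.219, -0.0]
wrist_force: [-1.1, 0.4, -1.6]
width: 35.0
```

```bash
python3 -c "
from h import *
to(526.5,-358,132.3)"
```

```text
pos [ 526.7 -357.9  150.2] shift [-0.1 -0.1 17.9] turn [-0.1  -0.12 -0.03] j [-0.76  0.28  1.74  0.    1.13 -2.33]
```

apply_moves:
  translation:
    - [0,0,6]
    - [0,0,4]
    - [0,0,3]
    - [0,0,0]
  rotation:
    - [0,0,0]
    - [0,0,0]
    - [0,0,0]
    - [0,0,0]
  grip: [0,0,0,0]

```text
t: 23.88
eef_pos: [527.2, -358.4, 137.5]
ee_rot: [-2.222, -2.221, -0.0]
wrist_force: [-0.4, 0.3, -1.8]
width: 34.8
```

apply_moves:
  translation:
    - [0,0,2]
    - [0,0,0]
  rotation:
    - [0,0,0]
    - [0,0,0]
  grip: [0,0]

```text
t: 24.12
eef_pos: [527.4, -358.6, 135.7]
ee_rot: [2.222, 2.221, 0.0]
wrist_force: [-0.1, 0.5, -1.8]
width: 34.7
```

apply_moves:
  translation:
    - [0,0,1.5]
    - [0,0,0]
  rotation:
    - [0,0,0]
    - [0,0,0]
  grip: [0,0]

```text
t: 24.38
eef_pos: [527.5, -358.7, 134.4]
ee_rot: [2.221, 2.22, 0.0]
wrist_force: [0.2, 0.5, -1.4]
width: 34.8
```

apply_moves:
  translation:
    - [0,0,1]
    - [0,0,0]
  rotation:
    - [0,0,0]
    - [0,0,0]
  grip: [0,0]

```text
t: 24.62
eef_pos: [527.6, -358.7, 133.4]
ee_rot: [2.221, 2.22, 0.0]
wrist_force: [0.2, 0.0, -1.7]
width: 34.9
```

apply_moves:
  translation:
    - [0,0,1]
    - [0,0,0]
  rotation:
    - [0,0,0]
    - [0,0,0]
  grip: [0,0]

```text
t: 24.88
eef_pos: [527.7, -358.7, 132.5]
ee_rot: [2.221, 2.22, 0.0]
wrist_force: [0.4, 0.4, -1.6]
width: 35.0
```

apply_moves:
  translation:
    - [0,0,1]
    - [0,0,0]
  rotation:
    - [0,0,0]
    - [0,0,0]
  grip: [0,0]

```text
t: 25.12
eef_pos: [527.8, -358.8, 132.4]
ee_rot: [2.221, 2.22, 0.001]
wrist_force: [-1.0, -0.2, -1.8]
width: 34.5
```

apply_moves:
  translation:
    - [0,0,1]
    - [0,0,0]
  rotation:
    - [0,0,0]
    - [0,0,0]
  grip: [0,0]

```text
t: 25.38
eef_pos: [527.9, -358.8, 132.3]
ee_rot: [2.221, 2.22, 0.001]
wrist_force: [-1.1, 1.1, 0.1]
width: 34.8
```

Seated (z stopped at 132.4, as predicted). Release and retreat.

apply_moves:
  translation:
    - [0,0,0]
    - [0,0,0]
    - [0,0,0]
    - [0,0,0]
    - [0,0,0]
    - [0,0,0]
    - [0,0,0]
    - [0,0,0]
    - [0,0,0]
  rotation:
    - [0,0,0]
    - [0,0,0]
    - [0,0,0]
    - [0,0,0]
    - [0,0,0]
    - [0,0,0]
    - [0,0,0]
    - [0,0,0]
    - [0,0,0]
  grip: [0.43,0.46,0.5,0.6,0.7,0.8,0.9,1,1]

```text
t: 26.5
eef_pos: [528.6, -359.6, 132.4]
ee_rot: [2.219, 2.218, 0.001]
wrist_force: [0.4, 0.5, -0.0]
width: 85.2
```

apply_moves:
  translation:
    - [0,0,-10]
    - [0,0,-25]
    - [0,0,-30]
    - [0,0,-40]
    - [0,0,-30]
    - [0,0,0]
  rotation:
    - [0,0,0]
    - [0,0,0]
    - [0,0,0]
    - [0,0,0]
    - [0,0,0]
    - [0,0,0]
  grip: [1,1,1,1,1,1]

```text
t: 27.25
eef_pos: [528.3, -359.4, 274.7]
ee_rot: [2.217, 2.216, 0.001]
wrist_force: [-0.3, 0.3, -0.5]
width: 85.5
```

```bash
python3 -c "
from h import *
to(590,-12,260)"
```

```text
pos [ 528.3 -359.4  274.7] shift [347.5  61.5  13.5] turn [ 0.29  0.25 -0.02] j [-0.76  0.17  1.63  0.    1.33 -2.33]
```

apply_moves:
  translation:
    - [40,7,0]
    - [40,7,-1]
    - [40,7,-1]
    - [40,7,-1]
    - [40,7,-1]
    - [40,7,-1]
    - [40,7,-1]
    - [40,7,-1]
    - [28,5,0]
    - [0,0,0]
    - [0,0,0]
  rotation:
    - [0.3,0.2,0]
    - [0,0,0]
    - [0,0,0]
    - [0,0,0]
    - [0,0,0]
    - [0,0,0]
    - [0,0,0]
    - [0,0,0]
    - [0,0,0]
    - [0,0,0]
    - [0,0,0]
  grip: [0,0,0,0,0,0,0,0,0,0,0]

```text
t: 28.62
eef_pos: [584.7, 0.6, 263.7]
ee_rot: [-2.209, -2.203, 0.017]
wrist_force: [0.5, -0.0, 0.0]
width: 0.1
```

```bash
python3 -c "
from h import *
to(595,-12,142)"
```

```text
pos [584.7   0.6 263.7] shift [-13.5  13.2 121.3] turn [-1.33 -0.43 -0.15] j [-0.17  0.08  1.76  0.    1.33 -1.74]
```

apply_moves:
  translation:
    - [-13,8,15]
    - [0,0,25]
    - [0,0,25]
    - [0,0,20]
    - [0,0,0]
    - [0,0,0]
  rotation:
    - [-1.3,-0.4,-0.1]
    - [0,0,0]
    - [0,0,0]
    - [0,0,0]
    - [0,0,0]
    - [0,0,0]
  grip: [0,0,0,0,0,0]

```text
t: 29.38
eef_pos: [591.4, -19.9, 174.8]
ee_rot: [-2.232, -2.211, 0.003]
wrist_force: [-0.5, 0.6, 0.2]
width: -0.1
```

Run:
```python
from h import *
to(595,-12,142)
a=grab_frame("top")[120:260,260:460,::-1];b=grab_frame("scene")[140:340,130:350,::-1]
g=lambda i:cv2.convertScaleAbs(cv2.resize(i,(400,400*i.shape[0]//i.shape[1]),interpolation=cv2.INTER_CUBIC),alpha=1.6,beta=15)
a,b=g(a),g(b);a=cv2.copyMakeBorder(a,0,b.shape[0]-a.shape[0],0,0,0)
cv2.imwrite("pics/c5.png",np.hstack([a,b]))
```

```text
pos [591.4 -19.9 174.8] shift [ 8.   3.6 32.8] turn [-0.08  0.07 -0.54] j [-0.2   0.16  1.84 -0.    1.15 -1.76]
```

View pics/c5.png

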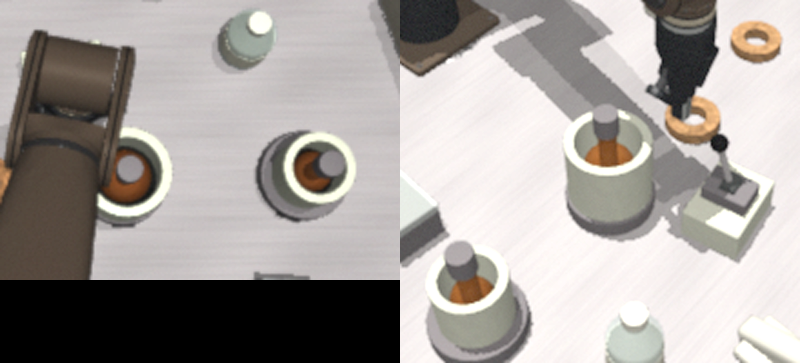

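Run:
```python
from h import *
for p in([526.5,-358,171],[526.5,-358,115],[522,-90.5,190],[522,-90.5,135]):
    print(p,((proj("top",p)[0]-[260,120])*2).round(0),((proj("scene",p)[0]-[130,140])*400/220+[400,0]).round(0))
```

```text
[526.5, -358, 171] [330. 160.] [460. 252.]
[526.5, -358, 115] [319. 165.] [467. 279.]
[522, -90.5, 190] [129. 164.] [606. 113.]
[522, -90.5, 135] [126. 169.] [607. 141.]
```

apply_moves:
  translation:
    - [8,3.5,15]
    - [0,0,16]
    - [0,0,0]
    - [0,0,0]
  rotation:
    - [0,0,-0.5]
    - [0,0,0]
    - [0,0,0]
    - [0,0,0]
  grip: [0,0,0,0]

```text
t: 29.98
eef_pos: [595.9, -10.8, 142.9]
ee_rot: [2.219, 2.221, -0.001]
wrist_force: [0.3, 0.6, 0.5]
width: 0.1
```

```bash
python3 -c "
from h import *
to(625,-11,142)"
```

```text
pos [595.9 -10.8 142.9] shift [-0.2 29.1  0.9] turn [0.05 0.09 0.06] j [-0.19  0.2   1.85 -0.    1.09 -1.76]
```

apply_moves:
  translation:
    - [0,12,0]
    - [0.5,12,0]
    - [1,10,0]
    - [1,10,0]
    - [1,8,0]
    - [0,0,0]
  rotation:
    - [0,0,0]
    - [0,0,0]
    - [0,0,0]
    - [0,0,0]
    - [0,0,0]
    - [0,0,0]
  grip: [0,0,0,0,0,0]

```text
t: 30.72
eef_pos: [652.7, -7.2, 144.3]
ee_rot: [2.218, 2.22, 0.001]
wrist_force: [0.3, 0.7, 0.4]
width: 0.4
```

apply_moves:
  translation:
    - [1,8,0]
    - [1,8,0]
    - [1,8,0]
    - [0,0,0]
  rotation:
    - [0,0,0]
    - [0,0,0]
    - [0,0,0]
    - [0,0,0]
  grip: [0,0,0,0]

```text
t: 31.22
eef_pos: [677.6, -3.9, 143.5]
ee_rot: [2.219, 2.221, -0.001]
wrist_force: [-0.3, 0.2, 0.3]
width: 0.6
```

```bash
python3 -c "
from h import *
to(687,-3,142)"
```

```text
pos [677.6  -3.9 143.5] shift [0.8 9.4 1.5] turn [0.06 0.09 0.05] j [-0.15  0.37  1.64 -0.    1.13 -1.73]
```

apply_moves:
  translation:
    - [0.5,5,0]
    - [0,0,0]
  rotation:
    - [0,0,0]
    - [0,0,0]
  grip: [0,0]

```text
t: 31.48
eef_pos: [682.8, -3.3, 143.2]
ee_rot: [2.219, 2.221, -0.001]
wrist_force: [-0.5, 0.3, 0.3]
width: 0.2
```

apply_moves:
  translation:
    - [0.5,4,0]
    - [0,0,0]
  rotation:
    - [0,0,0]
    - [0,0,0]
  grip: [0,0]

```text
t: 31.72
eef_pos: [686.9, -2.9, 143.2]
ee_rot: [2.219, 2.221, -0.002]
wrist_force: [0.2, -0.3, 1.0]
width: 0.2
```

apply_moves:
  translation:
    - [0,3,0]
    - [0,0,0]
  rotation:
    - [0,0,0]
    - [0,0,0]
  grip: [0,0]

```text
t: 31.98
eef_pos: [687.6, -2.8, 143.1]
ee_rot: [-2.217, -2.22, 0.01]
wrist_force: [-0.2, -0.2, -0.2]
width: 0.3
```

Run:
```python
from h import *
b=grab_frame("scene")[190:290,260:360,::-1]
cv2.imwrite("pics/c6.png",cv2.convertScaleAbs(cv2.resize(b,(500,500),interpolation=cv2.INTER_CUBIC),alpha=1.6,beta=15))
```

```text
(no output)
```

View pics/c6.png

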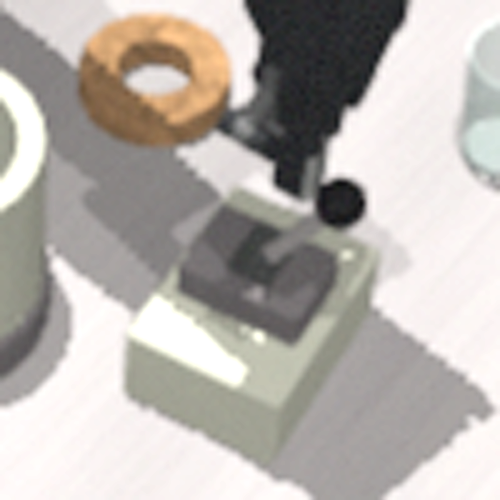

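apply_moves:
  translation:
    - [0,4,0]
    - [0,1,0]
    - [0,0,0]
  rotation:
    - [0,0,0]
    - [0,0,0]
    - [0,0,0]
  grip: [0,0,0]

```text
t: 32.4
eef_pos: [687.6, -2.9, 143.3]
ee_rot: [-2.208, -2.213, 0.028]
wrist_force: [-1.3, 0.3, 1.1]
width: -0.0
```

```bash
python3 -c "
from h import *
to(690,-3,142);print(sense()['wrist_force'],sense()['torque'],sense()['tau'])"
```

```text
pos [687.6  -2.9 143.3] shift [-0.1  2.5  1.3] turn [-1.38  0.1   0.13] j [-0.15  0.4   1.59 -0.01  1.17 -1.72]
[-1.29054766  0.32777033  1.07038618] [-0.00155839  0.28379284 -0.02247905] [ 3.39195610e-02 -4.31687951e+01 -2.83315873e+01  5.75515127e-02
 -3.59735666e-01  4.12474197e-03]
```

apply_moves:
  translation:
    - [0,6,0]
  rotation:
    - [-1.4,0,0]
  grip: [0]

```text
t: 32.52
eef_pos: [688.6, -2.8, 142.8]
ee_rot: [-2.21, -2.218, 0.019]
wrist_force: [-25.3, -1.1, 12.3]
width: -0.0
```

apply_moves:
  translation:
    - [0,6,0]
  rotation:
    - [0,0,0]
  grip: [0]

```text
t: 32.65
eef_pos: [688.5, -2.7, 143.0]
ee_rot: [-2.199, -2.209, 0.041]
wrist_force: [-24.0, -1.9, 13.7]
width: -0.0
```

At the stop (25 N reaction). Back off toward the robot, then up.

apply_moves:
  translation:
    - [0,-6,0]
    - [0,-15,0]
    - [0,-20,0]
    - [0,-10,-20]
    - [0,0,-40]
    - [0,0,-40]
    - [0,0,0]
    - [0,0,0]
  rotation:
    - [0,0,0]
    - [0,0,0]
    - [0,0,0]
    - [0,0,0]
    - [0,0,0]
    - [0,0,0]
    - [0,0,0]
    - [0,0,0]
  grip: [0,0,0,0,0,0,0,0]

```text
t: 33.65
eef_pos: [644.5, -3.0, 247.5]
ee_rot: [-2.212, -2.22, 0.017]
wrist_force: [0.6, 0.3, -0.3]
width: -0.0
```

apply_moves:
  translation:
    - [25,0,-10]
    - [40,0,-10]
    - [40,0,0]
    - [40,0,0]
    - [40,0,0]
    - [30,0,0]
    - [0,0,0]
  rotation:
    - [0,0,0]
    - [0,0,0]
    - [0,0,0]
    - [0,0,0]
    - [0,0,0]
    - [0,0,0]
    - [0,0,0]
  grip: [0,0,0,0,0,0,0]

```text
t: 34.52
eef_pos: [642.5, 217.6, 252.8]
ee_rot: [-2.209, -2.21, 0.03]
wrist_force: [-0.5, -0.8, -0.5]
width: -0.0
```

Run:
```python
from h import *
a=grab_frame("top")[110:300,145:455,::-1];b=grab_frame("scene")[100:360,110:430,::-1]
g=lambda i:cv2.convertScaleAbs(cv2.resize(i,(400,400*i.shape[0]//i.shape[1]),interpolation=cv2.INTER_CUBIC),alpha=1.6,beta=15)
a,b=g(a),g(b);a=cv2.copyMakeBorder(a,0,b.shape[0]-a.shape[0],0,0,0)
cv2.imwrite("pics/c7.png",np.hstack([a,b]))
c=np.array([672.5,-7]);u=np.array([.99,.135])
for j in(.8,.9,1.): 
    p=[*(c+u*80*np.sin(j-.5)),77+80*np.cos(j-.5)]
    print(j,((proj("top",p)[0]-[145,110])*400/310).round(1),((proj("scene",p)[0]-[110,100])*1.25+[400,0]).round(1))
```

```text
0.8 [187.9  39.9] [664.4 157.4]
0.9 [187.4  36.8] [667.7 159.9]
1.0 [186.9  34. ] [670.9 162.5]
```

View pics/c7.png

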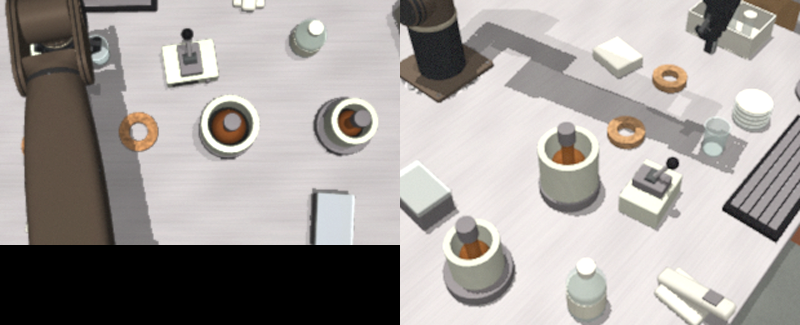

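```bash
python3 -c "
from station import *
print(sign_off())"
```

```text
the job is handed in; nothing more can be done
None
```

Both flasks are seated and released in their warmers. The large one went into the wide warmer first, then the small one into the narrow warmer. After that I threw the lever fully away from the robot. The job was handed in at about 34.6 s.

- **Flasks:** each flask stopped descending within 0.1 mm of the computed seat height. In pictures from both cameras the caps and rims lie within a few crop pixels of where upright flasks should be.
- **Lever:** it pushed back with about 28 N at the end stop. In the last pictures the ball is within a pixel or two of where 1.0 rad should put it.
- **Bench:** the cork rings and the bystanders look undisturbed in the last pictures. The arm was clear of everything when I handed the job in.

Two things disagreed:
- The two cameras differed by about 5 mm in x, so I used their mean. The grasps and fits bore that out.
- The lever appeared to start at about 0.2 rad rather than near 0, which made no difference to the throw.

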